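# Take the owl carving off the bayonet carving stand

### The arm

A 6-joint arm with a two-finger parallel gripper is mounted at the origin on the work surface. World frame = base frame: x ahead of the robot, y to its left, z up, the work surface at z = 0. Lengths are in mm, angles in degrees, forces in N, time in s.
With the tool pointing down it reaches from about 350 to 850 mm from the base axis. Payload 8.1 kg.
Tool frame: the origin (TCP) lies between the finger pads; the fingertips stand 17 mm ahead of it and the grasp point (between the pads) lies 2 mm behind it; z points along the fingers, y is the line along which they close (so a half turn about z gives the same grasp; the last joint's range is limited). The gripper opens to 85 mm and grips with 20 to 120 N. Pads are 22 mm wide; open, the fingers measure 114 mm over their backs; the gripper's body (76 mm by 85 mm) begins 54 mm behind the grasp point. The pads swing forward as they close: fully open they stand 13 mm farther back than shut.
Start: joints at [66.497, 7.471, 85.268, -0, 87.261, -4.893], TCP at [191.45, 568.641, 248.292] pointing down, gripper open.
Joint ranges: [-169.43, 169.43], [-51.17, 129.36], [1.28, 143.12], [-76.62, 256.62], [0, 156.53], [-152.29, 152.29]. Speed limits (degrees/s): [136.94, 136.94, 159.86, 180, 180, 180].

### API

Orientations are given as [roll, pitch, yaw] about the fixed x, y, z axes, in that order (R = Rz(yaw) Ry(pitch) Rx(roll)).
In Python, from bench import sense, snapshot, hand_in, trace, place_of gives the robot as it stands.
- The arm moves only by the shell command python3 -m handwheel 'ROWS' [FORCE]. ROWS is JSON, a list of rows, each a list of 7 numbers: the opening, from -1 (shut) to 1 (fully open), then the shift along the tool's x, y, z in cm, then the turn, a rotation vector about the tool's x, y, z in rad. A call has 1 to 12 rows; each row shifts and turns the commanded pose from where the row before left it, along the tool's axes as they then stand; what a row does not reach is not made up. A row lasts 1/12 s, in which the tool goes at most 41.7 mm and 7.16 degrees, less where a joint would pass 70% of its speed; a pose out of reach is approached as far as the arm can. A call with a gripper value outside its range is refused whole. The fingers move at their own pace and stop on an object; FORCE is the grip in N (left out, the last holds). Time passes only in rows, so rows that do not move let the fingers close. It gives the time, the measured TCP pose, the force, the opening and the grip force at its end, in the units of the state.
- sense(): the state, without advancing time (a new reading comes with each control period).
- snapshot(name): name is "side" or "top"; returns a dict with "image" (384x512x3 uint8, red, green, blue), "intrinsics" (3x3 intrinsics, pixels), "R" (3x3) and "t" (3): a world point X has camera coordinates R X + t. Camera axes: x right, y down, z forward; pixel columns grow to the right and rows downward; lengths in mm; the calibration is good to about 2 mm. A picture is of the moment at which its call begins. There is no depth.
- hand_in(): hands the job in; it is judged then, once.
Trained networks look in a picture, given as the dict that the camera call returned (one of the last four; its "shot" number tells which), for a name from the list of things; names that differ only in an ending like _2 or _b are one class to them, and where a whole thing is asked for, a point or a joint stands for the part that bears it (a point fixed in the world has none). Each returns a list of dicts, best first, with "conf" (0 to 1); they miss things now and then, are a little off and sometimes report something else, mostly with a low value. They report only what shows in the picture. A call takes as long as a camera call. They do not tell look-alikes from the thing itself.
- trace(picture, query): "pixels" (384x512 bool, what is visible of it).
- place_of(picture, query): "location" ([x, y, z] in mm, in world coordinates, good to about 4 mm: a listed point, or the origin of a listed thing).
The state is a dict: "time": time; "joint_pos": joint angles; "qd": joint speeds; "joint_efforts": joint torques, N m; "tool_pos": TCP position; "tcp_rot": TCP orientation; "ft_force": force on the tool from outside, world axes, zero at the start; "wrist_torque": the same for the moment, N m; "finger_gap": finger opening in mm; "grip_force": force on a finger pad.
Only numpy, scipy, OpenCV 4.12 (cv2) and the standard library are available. Lean on these libraries where they do the work, as an engineer would, in place of code of your own. Each camera call takes 0.05 s, during which the arm holds its last target. There are 200 camera calls.

### The job

The owl on the carving stand is done: push the red release button all the way in, twist the owl anticlockwise (seen from above) up to a quarter turn until it meets its stop, lift it off and stand it gently upright in the wooden tray. Be gentle throughout: never force the mount, and do not disturb the finished owl, the chisel or the wooden cup.

Things in the scene. Friction and masses are not known exactly. Their poses are not given: they have to be found in the camera images.
- stand: Carving stand, fixed: dark wood base 150 x 150 x 20, green plinth, round mount. Origin: underside centre, on the mount's vertical axis. At the start the owl's two lugs point along its x axis (within 2 degrees). Stand, button and mount break if loaded with more than 45 N in all (all contacts added up); a spring plate in the mount already presses the owl's foot up against the lips with about 6 N.
- mount (a point): On the mount's vertical axis, level with the top of its lips (62.5 above the table, ring 84 across, radial play about 2). Its notches turn with a collar whose angle differs each time and is not measured: the lugs meet the end stop after 46 to 91 degrees anticlockwise, and come out only within the last 6 degrees before it (best 2 to 3 back). There the spring lifts the owl 2.5.
- button_top (a point): Centre of the top face of the red round release button (20 across), beside the mount at stand x 45.3, y 45.3; 74 above the table when out, 65 when in. Its z axis is up; it is pushed straight down.
- release (a joint): Travel of the release button: 0 out (lock pin blocks the lug), 0.009 fully in (the pin is clear from 0.007). It slides stiffly (about 3 N, more when pushed fast), has a hard end, and stays in when let go.
- carving_mid (a point): Centre (half-way up) of the light-wood owl, 90 tall, 0.18 to 0.35 kg, upright in the mount; 95 above the table there. Square body 40 x 40 from 29 below to 19 above this point, faces square to this point's x and y; round head 40 across above. Foot: steel adapter, flat, 52 across, 16 high, with two lugs 12 wide at its bottom along x, 70 over both. z is up.
- tray: Fixed low open wooden tray, 170 (x) x 230 (y) x 24 high, walls 6 thick, floor 6 thick. Origin: underside centre. The finished owl stands in its +y half; the -y half is empty (middle of the free place about y = -45). A thump of over 50 N counts as a drop.
- finished_mid (a point): Centre (half-way up) of the finished dark owl that stands in the tray, same size as the light one, round foot without lugs; leave alone.
- chisel: Loose slim carving tool with wooden handle, 180 long, lying on the table along its x axis; leave alone.
- wood_cup: Small light wooden cup, 60 across, 55 high, standing on the table; origin at its underside centre; leave alone.
Things that resemble listed ones, but are neither listed nor needed, are in the scene too. Several things have the shape of the stand; the one meant has the colours described above. What is shaped like the part that bears carving_mid but turquoise is not meant.

How it is judged (in metres and radians):
On the way, in this order (a step that is already met when the one before it is completed fails the run):
1. the release button is pushed in while the owl is still seated in the mount (value of joint release above 0.007 m and z of carving_mid in the frame of stand below 0.1 m), for 0.1 s.
2. the owl is lifted clear of the mount (z of carving_mid in the frame of stand above 0.115 m), for 0.1 s.
At the end, for the whole second after the job is handed in: The light owl stands upright (within 6 degrees) on the tray's floor inside its walls (its centre within 60 mm of the tray's middle in x and 90 mm in y), released and at rest (x of carving_mid in the frame of tray between -0.06 and 0.06 m and y of carving_mid in the frame of tray between -0.09 and 0.09 m and z of carving_mid in the frame of tray between 0.045 and 0.055 m and angle between carving_mid's own z axis and vertical below 0.1 rad); the robot touches nothing.
It fails at once if the stand, its button or its mount is loaded with more than 45 N (all contacts added up) (contact force between stand and anything else above 45 N).
It fails at once if the owl is dropped or thumped into the tray (more than 50 N) (contact force between tray and anything else above 50 N).
It fails at once if the finished owl is shoved more than 15 mm or tipped (distance of finished_mid from where it was at the start of the episode above 0.015 m or angle between finished_mid's own z axis and vertical above 0.2 rad).
It fails at once if the chisel is moved more than 20 mm (distance of chisel from where it was at the start of the episode above 0.02 m).
It fails at once if the cup is moved more than 20 mm (distance of wood_cup from where it was at the start of the episode above 0.02 m).
It also fails if it takes over 72 s, if anything falls off the work surface, if the arm or the gripper's body presses on something with over 40 N, if the wrist force passes 120 N, or if a joint passes its speed limit or range.

## Working session

There is one attempt and no reset: what is moved stays moved. The work goes in short steps, Python scripts to look and compute and a shell command to move; the robot and the scene stay as the last step left them, time stands still between calls to the robot, and variables do not carry over. Pictures are saved under pics/ and viewed, at most 10 in all, crops included, and the job is handed in when it is done.

```bash
ls; mkdir -p pics
cat > h.py <<'E'
import numpy as np, cv2
from bench import sense, snapshot, hand_in, trace, place_of
def save(p,n): cv2.imwrite('pics/'+n+'.png', p['image'][:,:,::-1])
def proj(p,X):
    c=np.array(p['R'])@np.array(X,float)+np.array(p['t']); u=np.array(p['intrinsics'])@c; return u[:2]/u[2]
def ray(p,uv,z):
    K=np.array(p['intrinsics']);R=np.array(p['R']);t=np.array(p['t'])
    d=R.T@np.linalg.solve(K,[uv[0],uv[1],1]);o=-R.T@t
    return o+d*(z-o[2])/d[2]
E
python3 - <<'E'
from h import *
s=sense(); print(s)
ps=[snapshot('top'),snapshot('side')]
for p,n in zip(ps,['top','side']):
    save(p,n+'0'); 
    for q in ['stand','mount','button_top','carving_mid','tray','finished_mid','chisel','wood_cup']:
        print(n,q,[(np.round(d['location']).tolist(),round(d['conf'],2),np.round(proj(p,d['location'])).tolist()) for d in place_of(p,q)[:4]])
E
```

```text
pics
{'time': 0.0, 'joint_pos': array([ 6.64973083e+01,  7.51398400e+00,  8.53305469e+01, -1.36785291e-03,
        8.72621952e+01, -4.89280045e+00]), 'qd': array([-0.01433045, -0.00251528, -0.04373607, -0.09123695, -0.08560492,
       -0.01165898]), 'joint_efforts': array([ 7.39658481e-04, -5.69394779e+01, -5.00558746e+01, -5.01318198e-05,
        1.42759213e-02,  1.87965850e-05]), 'tool_pos': array([191.24560586, 568.14516582, 247.24398243]), 'tcp_rot': array([-1.79893546e+02, -7.74165972e-03,  1.61390168e+02]), 'ft_force': array([-0.0488842 , -0.27333549, -0.34948801]), 'wrist_torque': array([-0.00419574, -0.01778741,  0.00831652]), 'grip_force': 0.0, 'finger_gap': 85.40595542919529}
top stand [([316.0, 241.0, -1.0], 0.83, [165.0, 263.0]), ([310.0, -196.0, -0.0], 0.82, [335.0, 261.0]), ([561.0, 195.0, 1.0], 0.8, [181.0, 167.0])]
top mount [([560.0, 194.0, 62.0], 0.97, [178.0, 165.0]), ([314.0, -195.0, 62.0], 0.68, [340.0, 264.0]), ([318.0, 245.0, 63.0], 0.61, [158.0, 266.0]), ([554.0, 195.0, 97.0], 0.21, [175.0, 167.0])]
top button_top [([380.0, 245.0, 74.0], 0.55, [157.0, 241.0]),
[... 686 characters left out ...]
e mount [([314.0, -194.0, 60.0], 0.79, [179.0, 261.0]), ([562.0, 194.0, 62.0], 0.78, [279.0, 172.0]), ([319.0, 245.0, 61.0], 0.78, [194.0, 165.0])]
side button_top [([372.0, -181.0, 78.0], 0.66, [207.0, 250.0]), ([380.0, 248.0, 73.0], 0.63, [215.0, 161.0]), ([622.0, 211.0, 75.0], 0.38, [300.0, 165.0])]
side carving_mid [([556.0, 193.0, 96.0], 0.62, [278.0, 161.0]), ([574.0, -239.0, 1.0], 0.61, [302.0, 293.0]), ([738.0, 144.0, 46.0], 0.59, [344.0, 184.0])]
side tray [([572.0, -239.0, -0.0], 0.69, [301.0, 293.0])]
side finished_mid [([543.0, -172.0, 47.0], 0.93, [285.0, 257.0])]
side chisel [([658.0, 13.0, -4.0], 0.96, [322.0, 227.0])]
side wood_cup [([433.0, -9.0, 2.0], 0.71, [235.0, 232.0])]
```

View pics/top0.png

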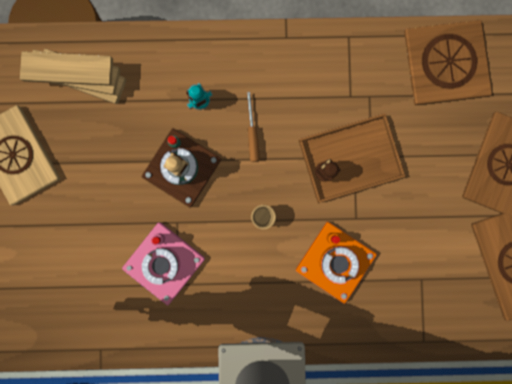

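View pics/side0.png

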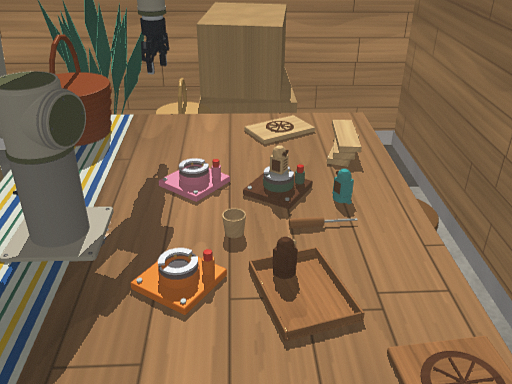

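The top view shows the dark stand with the green plinth and light owl at about (178,165), and its button at (171,140). The tray is around (353,158), with the dark owl at (327,171). The chisel is at (253,128) and the cup at (263,216). The pink and orange stands and the turquoise owl are decoys.

Run:
```python
from h import *
p=snapshot('top')
for q,z,c in [('stand',20,(181,167)),('tray',24,(352,158))]:
    for d in trace(p,q)[:4]:
        m=d['pixels'].astype(np.uint8); ys,xs=np.nonzero(m)
        if abs(xs.mean()-c[0])+abs(ys.mean()-c[1])>25: continue
        k=cv2.findContours(m,cv2.RETR_EXTERNAL,cv2.CHAIN_APPROX_NONE)[0]; k=max(k,key=cv2.contourArea)[:,0]
        w=np.array([ray(p,u,z)[:2] for u in k],np.float32)
        print(q,d['conf'],cv2.minAreaRect(w))
# red/saturated button centroid
im=p['image'].astype(int); m=(im[:,:,0]>130)&(im[:,:,1]<70)&(im[:,:,2]<70); 
ys,xs=np.nonzero(m); s=(abs(xs-171)<14)&(abs(ys-140)<14); u=(xs[s].mean(),ys[s].mean()); print(s.sum(),u,ray(p,u,72))
p2=snapshot('side')
for q in ['mount','button_top','carving_mid']:
  for pp in (p,p2):
    print(q,[np.round(d['location'],1) for d in place_of(pp,q) if abs(d['location'][0]-580)<60 and d['location'][1]>150])
print(ray(p,(256,192),0), -np.array(p['R']).T@p['t'])
im=cv2.resize(p['image'][115:215,125:235],None,fx=5,fy=5,interpolation=cv2.INTER_CUBIC); cv2.imwrite('pics/c1.png',im[:,:,::-1])
```

```text
stand 0.63 ((559.8798828125, 193.37603759765625), (153.29718017578125, 151.79339599609375), 57.196006774902344)
tray 0.72 ((575.9290771484375, -239.1468963623047), (169.75698852539062, 234.7745819091797), 15.674983978271484)
53 (np.float64(171.16981132075472), np.float64(139.39622641509433)) [622.03865328 207.24318934  72.        ]
mount [array([559.7, 192.7,  60.1])]
mount [array([561.7, 194. ,  61.6])]
button_top [array([615.3, 211.2,  72.4])]
button_top [array([620.7, 210.3,  74.1])]
carving_mid [array([555.1, 194.9, 100.7])]
carving_mid [array([555.6, 194.9,  94.4])]
[492.52932792   3.54702087   0.        ] [ 471.75942216   31.20023211 1022.98296297]
```

View pics/c1.png

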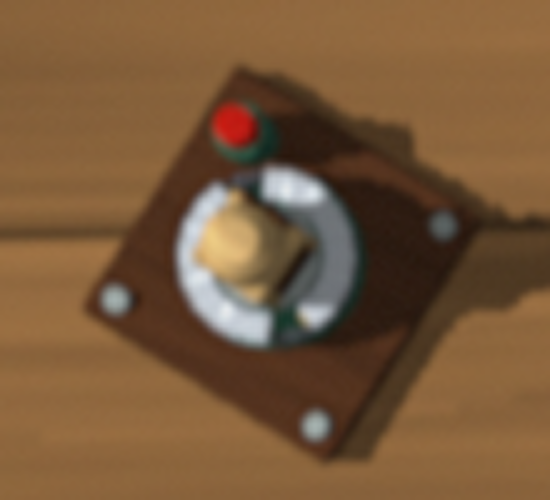

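The stand's yaw is about -32.5°, the mount axis is about (560.3,193.5) and the button about (622.5,207). The crop shows the lugs lying roughly across the image. I'll turn in place with the gripper shut.

```bash
cat >> h.py <<'E'
from scipy.spatial.transform import Rotation as Ro
def to(x,y,z,yaw=None):
    s=sense(); R=Ro.from_euler('xyz',s['tcp_rot'],degrees=True)
    print('cm in tool axes',np.round(R.inv().apply(np.array([x,y,z])-s['tool_pos'])/10,3))
    if yaw is not None: print('rotvec',np.round((R.inv()*Ro.from_euler('xyz',[180,0,yaw],degrees=True)).as_rotvec(),4))
    print(np.round(s['tool_pos'],1),np.round(s['tcp_rot'],2),'j6',round(s['joint_pos'][5],1),'F',np.round(s['ft_force'],2),'T',np.round(s['wrist_torque'],3),'t',round(s['time'],2))
E
python3 -m handwheel '[[-1,0,0,0,0,0,0.12],[-1,0,0,0,0,0,0.12],[-1,0,0,0,0,0,0.12],[-1,0,0,0,0,0,0.12],[-1,0,0,0,0,0,0.12],[-1,0,0,0,0,0,0.12],[-1,0,0,0,0,0,0.12],[-1,0,0,0,0,0,0.12],[-1,0,0,0,0,0,0.12],[-1,0,0,0,0,0,0.12],[-1,0,0,0,0,0,0.12],[-1,0,0,0,0,0,0.12]]' 20
python3 -m handwheel '[[-1,0,0,0,0,0,0.12],[-1,0,0,0,0,0,0.12],[-1,0,0,0,0,0,0.12],[-1,0,0,0,0,0,0.013],[-1,0,0,0,0,0,0]]'
python3 -c "
from h import *
to(622.5,207,150,57.5)"
```

```text
time: 2.4
tool_pos: [191.5, 568.6, 248.3]
tcp_rot: [180.0, 0.0, 78.5]
ft_force: [-0.6, -0.2, 0.4]
finger_gap: 0.0
grip_force: 0.0
time: 2.82
tool_pos: [191.4, 568.6, 248.3]
tcp_rot: [180.0, 0.0, 57.7]
ft_force: [0.2, -0.0, -0.1]
finger_gap: -0.1
grip_force: 0.0
cm in tool axes [-7.496 55.765  9.829]
rotvec [0.     0.     0.0028]
[191.4 568.6 248.3] [180.     0.    57.66] j6 98.8 F [ 0.16 -0.01 -0.05] T [-0.008  0.003  0.013] t 2.82
```

```bash
python3 -m handwheel '[[-1,-0.47,3.5,0,0,0,0],[-1,-0.47,3.5,0,0,0,0],[-1,-0.47,3.5,0,0,0,0],[-1,-0.47,3.5,0,0,0,0],[-1,-0.47,3.5,0,0,0,0],[-1,-0.47,3.5,0,0,0,0],[-1,-0.47,3.5,0,0,0,0],[-1,-0.47,3.5,0,0,0,0],[-1,-0.47,3.5,0,0,0,0],[-1,-0.47,3.5,0,0,0,0],[-1,-0.47,3.5,0,0,0,0],[-1,-0.47,3.5,0,0,0,0]]'
python3 -m handwheel '[[-1,-0.47,3.4,2,0,0,0],[-1,-0.47,3.4,2,0,0,0],[-1,-0.47,3.4,2,0,0,0],[-1,-0.44,3.4,2,0,0,0],[-1,0,0,2,0,0,0],[-1,0,0,1,0,0,0],[-1,0,0,0,0,0,0],[-1,0,0,0,0,0,0]]'
python3 - <<'E'
from h import *
to(622.5,207,95,57.5)
ps=[snapshot('top'),snapshot('side')]
save(ps[0],'top1')
a=ps[0]['image'][90:190,110:240];b=ps[1]['image'][100:200,225:355]
f=lambda i:cv2.resize(i,(650,500),interpolation=cv2.INTER_CUBIC)[::1]
o=cv2.resize(np.hstack([f(a),f(b)]),(800,308)); cv2.imwrite('pics/c2.png',o[:,:,::-1])
for p in ps: print(proj(p,[622.5,207,74]), proj(p,np.array(sense()['tool_pos'])-[0,0,17]))
E
```

```text
time: 3.82
tool_pos: [516.6, 294.1, 248.4]
tcp_rot: [180.0, -0.0, 57.8]
ft_force: [0.5, -0.0, 0.9]
finger_gap: 0.3
grip_force: 0.0
time: 4.48
tool_pos: [619.3, 207.5, 138.0]
tcp_rot: [-179.9, 0.1, 57.7]
ft_force: [-0.4, 0.0, 0.6]
finger_gap: 0.2
grip_force: 0.0
cm in tool axes [0.135 0.301 4.303]
rotvec [-0.0013  0.0009  0.0027]
[619.3 207.5 138. ] [-1.7993e+02  5.0000e-02  5.7660e+01] j6 46.4 F [-0.38  0.01  0.6 ] T [-0.004 -0.006 -0.002] t 4.48
[171.11250101 139.07569105] [166.58496443 136.60991904]
[300.57208854 165.57731152] [300.7189684  149.76328154]
```

View pics/c2.png

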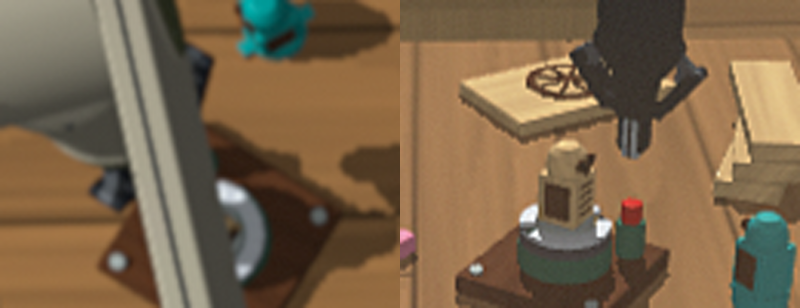

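The shut fingertips hang above the red button in the side view (crop 632,150 against 632,205). I'll correct sideways and go down.

```bash
python3 -m handwheel '[[-1,0.07,0.15,1,0,0,0],[-1,0.07,0.15,1,0,0,0],[-1,0,0,1,0,0,0],[-1,0,0,0.8,0,0,0],[-1,0,0,0.4,0,0,0],[-1,0,0,0,0,0,0]]'
python3 -m handwheel '[[-1,0,0,0.1,0,0,0],[-1,0,0,0.1,0,0,0],[-1,0,0,0.1,0,0,0],[-1,0,0,0.1,0,0,0],[-1,0,0,0.1,0,0,0],[-1,0,0,0,0,0,0]]'
python3 -c "
from h import *
to(622.5,207,82,57.5)"
```

```text
time: 5.08
tool_pos: [622.2, 206.1, 94.0]
tcp_rot: [-179.9, 0.1, 57.5]
ft_force: [-0.0, 0.4, -0.4]
finger_gap: 0.3
grip_force: 0.0
time: 5.58
tool_pos: [623.5, 206.4, 91.2]
tcp_rot: [-180.0, -0.0, 57.5]
ft_force: [-0.4, -0.2, -0.5]
finger_gap: 0.1
grip_force: 0.0
cm in tool axes [-0.002 -0.115  0.924]
rotvec [-0.     -0.      0.0002]
[623.5 206.4  91.2] [-180.     -0.     57.51] j6 46.3 F [-0.38 -0.18 -0.46] T [-0.032 -0.004 -0.036] t 5.58
```

```bash
python3 -m handwheel '[[-1,0,-0.1,0.1,0,0,0],[-1,0,0,0.1,0,0,0],[-1,0,0,0.1,0,0,0],[-1,0,0,0.1,0,0,0],[-1,0,0,0,0,0,0]]'
python3 -m handwheel '[[-1,0,0,0.1,0,0,0],[-1,0,0,0.1,0,0,0],[-1,0,0,0.1,0,0,0],[-1,0,0,0,0,0,0]]'
```

```text
time: 6.0
tool_pos: [623.0, 206.9, 87.4]
tcp_rot: [180.0, -0.0, 57.5]
ft_force: [1.8, -0.2, 2.7]
finger_gap: 0.0
grip_force: 1.1
time: 6.33
tool_pos: [622.7, 207.0, 84.2]
tcp_rot: [180.0, -0.0, 57.5]
ft_force: [2.2, -0.7, 2.1]
finger_gap: -0.1
grip_force: 1.1
```

Pushing against about 3 N. I'll go on in small steps to the hard end.

```bash
python3 -m handwheel '[[-1,0,0,0.07,0,0,0],[-1,0,0,0.07,0,0,0],[-1,0,0,0,0,0,0]]'
python3 -m handwheel '[[-1,0,0,0.04,0,0,0],[-1,0,0,0.03,0,0,0],[-1,0,0,0,0,0,0]]'
```

```text
time: 6.58
tool_pos: [622.6, 207.0, 82.7]
tcp_rot: [-180.0, 0.0, 57.5]
ft_force: [1.6, -0.5, 1.7]
finger_gap: -0.0
grip_force: 1.0
time: 6.83
tool_pos: [622.6, 207.0, 82.1]
tcp_rot: [-180.0, 0.0, 57.5]
ft_force: [0.9, -0.8, 3.2]
finger_gap: -0.2
grip_force: 1.2
```

```bash
python3 -m handwheel '[[-1,0,0,0.03,0,0,0],[-1,0,0,0,0,0,0],[-1,0,0,0,0,0,0]]'
python3 -m handwheel '[[-1,0,0,0.03,0,0,0],[-1,0,0,0,0,0,0],[-1,0,0,0,0,0,0]]'
```

```text
time: 7.08
tool_pos: [622.6, 207.0, 82.0]
tcp_rot: [-180.0, -0.0, 57.5]
ft_force: [-0.5, 0.3, 4.9]
finger_gap: -0.1
grip_force: 2.2
time: 7.33
tool_pos: [622.7, 207.0, 82.0]
tcp_rot: [-180.0, -0.0, 57.5]
ft_force: [-0.4, -1.4, 6.2]
finger_gap: 0.2
grip_force: 3.1
```

The button is at its hard end: the tip is at 65 mm and the force rises with no more travel. I'll retract, open up and check the owl's axis against the mount.

```bash
python3 -m handwheel '[[-1,0,0,-0.5,0,0,0],[-1,0,0,-2,0,0,0],[-1,0,0,-3,0,0,0],[0,0,0,-3,0,0,0],[1,0,0,-2.5,0,0,0],[1,0,0,0,0,0,0],[1,0,0,0,0,0,0]]'
python3 - <<'E'
from h import *
to(560.3,193.5,165,57.5)
p=snapshot('side'); q=snapshot('top')
for u,z in [((179.4,166.4),62.5),((175,162),128),((175,162),140)]: print(z,ray(q,u,z))
for n in ['mount','carving_mid','button_top']: print(n,[np.round(d['location'],1) for d in place_of(p,n) if abs(d['location'][0]-580)<60 and d['location'][1]>150])
# owl body silhouette centre in side view
for d in trace(p,'carving_mid'):
    m=d['pixels']; ys,xs=np.nonzero(m)
    if abs(xs.mean()-278)<12:
        for r in range(ys.min(),ys.max()+1,4): c=xs[ys==r]; print(r,c.min(),c.max(),(c.min()+c.max())/2)
for X in [[560.3,193.5,95],[555.5,195,95],[560.3,193.5,140],[560.3,193.5,62.5]]: print(X,proj(p,X))
E
```

```text
time: 7.92
tool_pos: [623.5, 207.3, 193.8]
tcp_rot: [179.9, -0.1, 57.5]
ft_force: [-0.6, 1.0, -1.4]
finger_gap: 48.0
grip_force: 0.0
cm in tool axes [-4.569 -4.6    2.861]
rotvec [ 0.0022 -0.0026  0.0004]
[623.5 207.3 193.8] [ 1.7987e+02 -1.5000e-01  5.7520e+01] j6 46.4 F [-0.59  0.98 -1.4 ] T [0.019 0.066 0.003] t 7.92
62.5 [557.24738842 189.94538052  62.5       ]
128 [561.60111508 188.92193426 128.        ]
140 [560.39651079 186.80718962 140.        ]
mount [array([561.5, 195.8,  63.6])]
carving_mid [array([555.2, 191.2,  95.9])]
button_top [array([618. , 209.6,  63.3])]
146 276 282 279.0
150 273 287 280.0
154 272 287 279.5
158 270 288 279.0
162 270 287 278.5
166 270 287 278.5
170 270 287 278.5
174 271 286 278.5
[560.3, 193.5, 95] [279.41070578 161.49543267]
[555.5, 195, 95] [277.65402893 161.27589167]
[560.3, 193.5, 140] [279.88799794 146.88966511]
[560.3, 193.5, 62.5] [279.07572473 171.74629305]
```

```bash
python3 -m handwheel '[[1,-1.5,-1.5,0,0,0,0],[1,-1.5,-1.5,0,0,0,0],[1,-1.5,-1.5,0,0,0,0],[1,0,-0.08,0,0,0,0],[1,0,0,0,0,0,0],[1,0,0,0,0,0,0],[1,0,0,0,0,0,0],[1,0,0,0,0,0,0],[1,0,0,0,0,0,0]]'
python3 - <<'E'
from h import *
to(560.1,193.4,92,57.5)
p=snapshot('side'); a=p['image'][90:210,210:350]
cv2.imwrite('pics/c3.png',cv2.resize(a,None,fx=4.5,fy=4.5,interpolation=cv2.INTER_CUBIC)[:,:,::-1])
E
```

```text
time: 8.97
tool_pos: [560.4, 193.7, 191.5]
tcp_rot: [180.0, -0.0, 57.5]
ft_force: [0.4, 0.1, -0.0]
finger_gap: 85.4
grip_force: 0.0
cm in tool axes [-0.038 -0.013  9.951]
rotvec [ 0.0001 -0.      0.0001]
[560.4 193.7 191.5] [180.    -0.    57.51] j6 46.6 F [ 0.38  0.13 -0.03] T [-0.003  0.034  0.005] t 8.97
```

View pics/c3.png

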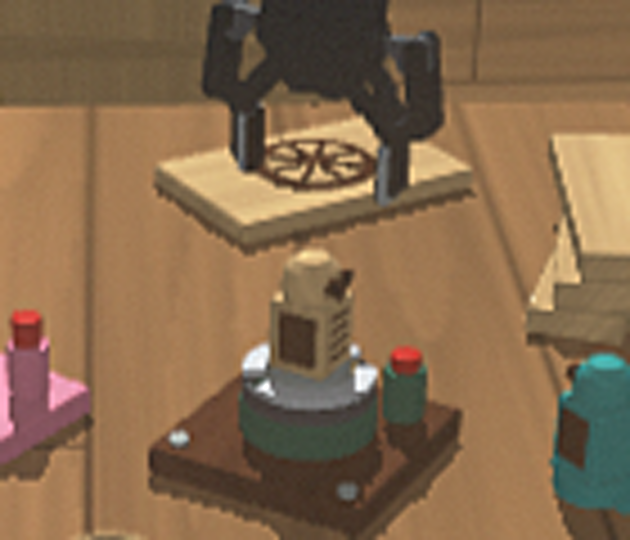

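The open fingers straddle the owl, at crop (245,140) and (392,170) with the owl at (312,300), and the button is in at (405,355). I'll descend and close gently.

```bash
python3 -m handwheel '[[1,-0.03,0,2,0,0,0],[1,0,0,2,0,0,0],[1,0,0,2,0,0,0],[1,0,0,1.5,0,0,0],[1,0,0,1.4,0,0,0],[1,0,0,0.8,0,0,0],[1,0,0,0.2,0,0,0],[1,0,0,0,0,0,0]]'
python3 -m handwheel '[[0.2,0,0,0,0,0,0],[0.2,0,0,0,0,0,0],[0.2,0,0,0,0,0,0],[0.2,0,0,0,0,0,0],[0.2,0,0,0,0,0,0],[0.2,0,0,0,0,0,0]]' 20
```

```text
time: 9.68
tool_pos: [559.5, 193.2, 92.1]
tcp_rot: [-180.0, 0.0, 57.5]
ft_force: [1.0, -0.1, 0.8]
finger_gap: 85.3
grip_force: 0.0
time: 10.18
tool_pos: [559.8, 193.4, 92.9]
tcp_rot: [180.0, -0.0, 57.5]
ft_force: [-0.2, -0.1, -0.0]
finger_gap: 50.9
grip_force: 0.0
```

```bash
python3 -m handwheel '[[0.1,0,0,0,0,0,0],[0.06,0,0,0,0,0,0],[0.02,0,0,0,0,0,0],[0,0,0,0,0,0,0]]' 20
python3 -m handwheel '[[-0.03,0,0,0,0,0,0],[-0.06,0,0,0,0,0,0],[-0.06,0,0,0,0,0,0]]' 20
python3 -c "
from h import *
to(560.1,193.4,92,57.5)"
```

```text
time: 10.52
tool_pos: [559.5, 193.4, 92.6]
tcp_rot: [-180.0, 0.0, 57.5]
ft_force: [-1.1, 0.8, 0.9]
finger_gap: 43.0
grip_force: 0.5
time: 10.77
tool_pos: [559.4, 193.5, 92.6]
tcp_rot: [-180.0, 0.0, 57.5]
ft_force: [-2.9, 1.3, 2.3]
finger_gap: 40.4
grip_force: 8.0
cm in tool axes [0.031 0.065 0.06 ]
rotvec [-0.0006  0.0002  0.0004]
[559.4 193.5  92.6] [-1.7997e+02  1.0000e-02  5.7520e+01] j6 46.6 F [-2.93  1.29  2.3 ] T [ 0.207  0.649 -0.033] t 10.77
```

```bash
python3 -m handwheel '[[-0.3,0,0,0,0,0,0],[-0.3,0,0,0,0,0,0],[-0.3,0,0,0,0,0,0],[-0.3,0,0,0,0,0,0]]' 20
python3 -c "
from h import *
to(560.1,193.4,92,57.5)"
```

```text
time: 11.1
tool_pos: [559.7, 193.4, 92.6]
tcp_rot: [-180.0, -0.0, 57.5]
ft_force: [-3.7, 1.0, 3.2]
finger_gap: 39.9
grip_force: 22.1
cm in tool axes [0.025 0.036 0.063]
rotvec [-0.0001 -0.0001  0.0003]
[559.7 193.4  92.6] [-180.     -0.     57.52] j6 46.6 F [-3.67  0.97  3.18] T [ 0.244  0.629 -0.049] t 11.1
```

```bash
python3 -m handwheel '[[-0.3,0,-0.02,-0.02,0,0,-0.02],[-0.3,0,0,0,0,0,-0.03],[-0.3,0,0,0,0,0,-0.03],[-0.3,0,0,0,0,0,0]]' 25
python3 -c "
from h import *
to(560.1,193.4,92,57.5)"
```

```text
time: 11.43
tool_pos: [559.9, 193.2, 92.8]
tcp_rot: [179.9, -0.0, 62.2]
ft_force: [0.2, -1.3, 0.7]
finger_gap: 39.9
grip_force: 24.9
cm in tool axes [0.024 0.005 0.077]
rotvec [ 0.0009 -0.0003  0.0824]
[559.9 193.2  92.8] [ 1.7995e+02 -1.0000e-02  6.2220e+01] j6 41.9 F [ 0.18 -1.26  0.69] T [0.076 0.022 0.094] t 11.43
```

```bash
python3 -m handwheel '[[-0.3,0,0,0,0,0,-0.05],[-0.3,0,0,0,0,0,-0.05],[-0.3,0,0,0,0,0,-0.05],[-0.3,0,0,0,0,0,-0.05],[-0.3,0,0,0,0,0,-0.05],[-0.3,0,0,0,0,0,0]]'
python3 -c "
from h import *
to(560.1,193.4,92,57.5)"
python3 -m handwheel '[[-0.3,0,0,0,0,0,-0.05],[-0.3,0,0,0,0,0,-0.05],[-0.3,0,0,0,0,0,-0.05],[-0.3,0,0,0,0,0,-0.05],[-0.3,0,0,0,0,0,-0.05],[-0.3,0,0,0,0,0,0]]'
python3 -c "
from h import *
to(560.1,193.4,92,57.5)"
```

```text
time: 11.93
tool_pos: [560.0, 193.2, 92.8]
tcp_rot: [179.9, 0.0, 76.5]
ft_force: [1.0, -0.6, -0.2]
finger_gap: 40.1
grip_force: 24.9
cm in tool axes [0.025 0.009 0.08 ]
rotvec [ 9.00e-04 -1.00e-04  3.32e-01]
[560.  193.2  92.8] [179.95   0.    76.52] j6 27.6 F [ 1.01 -0.58 -0.16] T [-0.01  -0.114  0.072] t 11.93
time: 12.43
tool_pos: [559.8, 193.3, 92.8]
tcp_rot: [180.0, 0.0, 90.8]
ft_force: [1.1, 0.3, -0.3]
finger_gap: 40.5
grip_force: 24.9
cm in tool axes [0.012 0.026 0.081]
rotvec [0.0007 0.     0.5807]
[559.8 193.3  92.8] [1.7996e+02 1.0000e-02 9.0770e+01] j6 13.3 F [ 1.06  0.31 -0.31] T [ 0.023 -0.138  0.078] t 12.43
```

```bash
cat > t.py <<'E'
from h import *
s=sense(); print('yaw %.2f T %.3f F %s gap %.2f z %.2f'%(s['tcp_rot'][2],s['wrist_torque'][2],np.round(s['ft_force'],1),s['finger_gap'],s['tool_pos'][2]))
E
python3 -m handwheel '[[-0.3,0,0,0,0,0,-0.04],[-0.3,0,0,0,0,0,-0.04],[-0.3,0,0,0,0,0,-0.04],[-0.3,0,0,0,0,0,-0.04],[-0.3,0,0,0,0,0,0]]' >/dev/null; python3 t.py
python3 -m handwheel '[[-0.3,0,0,0,0,0,-0.03],[-0.3,0,0,0,0,0,-0.03],[-0.3,0,0,0,0,0,0]]' >/dev/null; python3 t.py
python3 -m handwheel '[[-0.3,0,0,0,0,0,-0.03],[-0.3,0,0,0,0,0,-0.03],[-0.3,0,0,0,0,0,0]]' >/dev/null; python3 t.py
```

```text
yaw 99.85 T 0.135 F [ 0.6 -0.6 -0.3] gap 39.76 z 92.84
yaw 103.24 T 0.025 F [ 0.6 -0.3  0.2] gap 40.23 z 92.91
yaw 106.69 T -0.002 F [ 0.4 -0.6  2.5] gap 40.07 z 93.16
```

The torque has dropped to zero and the spring pushes up, so the lugs are in the notch window. I'll lift gently while watching the forces.

```bash
python3 -m handwheel '[[-0.3,0,0,-0.05,0,0,0],[-0.3,0,0,-0.05,0,0,0],[-0.3,0,0,-0.05,0,0,0],[-0.3,0,0,0,0,0,0]]' >/dev/null; python3 t.py
python3 -m handwheel '[[-0.3,0,0,-0.05,0,0,0],[-0.3,0,0,-0.05,0,0,0],[-0.3,0,0,-0.05,0,0,0],[-0.3,0,0,0,0,0,0]]' 35 >/dev/null; python3 t.py
python3 -c "
from h import *
p=snapshot('side'); print([np.round(d['location'],1) for d in place_of(p,'carving_mid') if abs(d['location'][0]-580)<60 and d['location'][1]>150])"
```

```text
yaw 106.73 T -0.063 F [ 1.  -0.4 -0. ] gap 39.63 z 94.51
yaw 106.79 T 0.019 F [ 0.1 -0.  -2.5] gap 39.77 z 95.05
[array([557. , 192.6,  97.1])]
```

```bash
python3 -m handwheel '[[-0.3,0,0,-0.05,0,0,0],[-0.3,0,0,-0.05,0,0,0],[-0.3,0,0,0,0,0,0],[-0.3,0,0,0,0,0,0]]' >/dev/null; python3 t.py
python3 -m handwheel '[[-0.3,0,0,-0.05,0,0,0],[-0.3,0,0,-0.05,0,0,0],[-0.3,0,0,0,0,0,0],[-0.3,0,0,0,0,0,0]]' >/dev/null; python3 t.py
```

```text
yaw 106.79 T -0.030 F [ 0.7 -0.  -2.1] gap 39.46 z 96.83
yaw 106.79 T 0.045 F [ 0.4 -0.2 -3. ] gap 39.99 z 97.90
```

Only the owl's weight, about 2.5 N, is on the tool, so it is free. I'll keep lifting.

```bash
python3 -m handwheel '[[-0.3,0,0,-0.1,0,0,0],[-0.3,0,0,-0.1,0,0,0],[-0.3,0,0,-0.1,0,0,0],[-0.3,0,0,-0.1,0,0,0],[-0.3,0,0,-0.1,0,0,0],[-0.3,0,0,0,0,0,0]]' 40 >/dev/null; python3 t.py
python3 -m handwheel '[[-0.3,0,0,-0.2,0,0,0],[-0.3,0,0,-0.3,0,0,0],[-0.3,0,0,-0.4,0,0,0],[-0.3,0,0,-0.5,0,0,0],[-0.3,0,0,-0.6,0,0,0],[-0.3,0,0,-0.6,0,0,0],[-0.3,0,0,-0.6,0,0,0],[-0.3,0,0,-0.6,0,0,0],[-0.3,0,0,-0.6,0,0,0],[-0.3,0,0,-0.6,0,0,0],[-0.3,0,0,0,0,0,0],[-0.3,0,0,0,0,0,0]]' >/dev/null; python3 t.py
python3 - <<'E'
from h import *
p=snapshot('side'); print([np.round(d['location'],1) for d in place_of(p,'carving_mid')])
a=p['image'][70:210,210:350]
cv2.imwrite('pics/c4.png',cv2.resize(a,None,fx=4,fy=4,interpolation=cv2.INTER_CUBIC)[:,:,::-1])
E
```

```text
yaw 106.79 T 0.008 F [ 0.1 -0.4 -3.1] gap 39.42 z 103.15
yaw 106.78 T -0.046 F [-0.3 -0.1 -2.6] gap 39.70 z 153.41
[array([736.9, 141.2,  45.7]), array([560.2, 195.1, 153.1])]
```

View pics/c4.png

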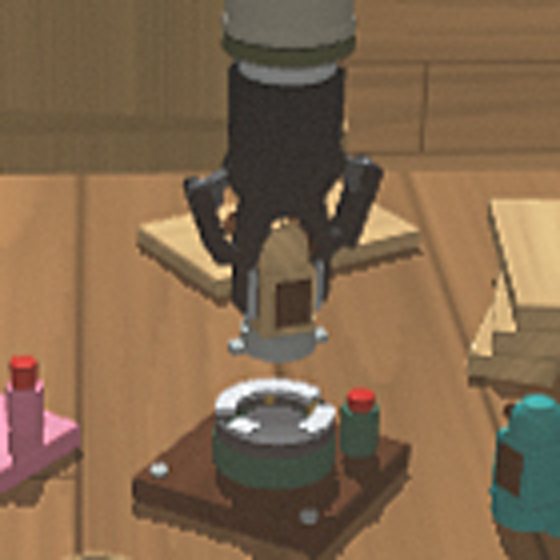

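The owl is held upright and clear of the mount, with its lugs at crop (235,345) and (320,335). Now up a bit and across to the tray.

```bash
python3 -m handwheel '[[-0.3,0,0,-1,0,0,0],[-0.3,0,0,-1.5,0,0,0],[-0.3,0,0,-1.5,0,0,0],[-0.3,0,0,0,0,0,0]]' >/dev/null
python3 -c "
from h import *
to(587,-285,190,105.7)"
```

```text
cm in tool axes [-46.59  -11.374   0.635]
rotvec [0.0053 0.0002 0.019 ]
[561.3 193.9 196.8] [1.7970e+02 2.0000e-02 1.0679e+02] j6 -2.7 F [ 1.    0.2  -2.02] T [ 0.027 -0.041 -0.019] t 16.72
```

```bash
python3 -m handwheel '[[-0.3,-0.5,-0.12,0,0,0,0],[-0.3,-1.2,-0.3,0,0,0,0],[-0.3,-2,-0.5,0,0,0,0],[-0.3,-2.5,-0.6,0,0,0,0],[-0.3,-2.5,-0.6,0,0,0,0],[-0.3,-2.5,-0.6,0,0,0,0],[-0.3,-2.5,-0.6,0,0,0,0],[-0.3,-2.5,-0.6,0,0,0,0],[-0.3,-2.5,-0.6,0,0,0,0],[-0.3,-2.5,-0.6,0,0,0,0],[-0.3,-2.5,-0.6,0,0,0,0],[-0.3,-2.5,-0.6,0,0,0,0]]' >/dev/null
python3 -m handwheel '[[-0.3,-2.5,-0.6,0,0,0,0],[-0.3,-2.5,-0.6,0,0,0,0],[-0.3,-2.5,-0.6,0,0,0,0],[-0.3,-2.5,-0.6,0,0,0,0],[-0.3,-2.5,-0.6,0,0,0,0],[-0.3,-2.5,-0.6,0,0,0,0],[-0.3,-2.5,-0.6,0,0,0,0],[-0.3,-1.8,-0.6,0,0,0,0],[-0.3,-1,-0.4,0,0,0,0],[-0.3,-0.1,-0.1,0,0,0,0],[-0.3,0,0,0,0,0,0],[-0.3,0,0,0,0,0,0]]' >/dev/null
python3 - <<'E'
from h import *
to(587,-285,70,105.7)
ps=[snapshot('side'),snapshot('top')]
for p in ps:
  for q in ('carving_mid','tray','finished_mid'): print(q,[(np.round(d['location']),d['conf']) for d in place_of(p,q)][:3])
a=ps[0]['image'][170:350,220:400]
cv2.imwrite('pics/c5.png',cv2.resize(a,None,fx=3.2,fy=3.2,interpolation=cv2.INTER_CUBIC)[:,:,::-1])
E
```

```text
cm in tool axes [-0.115  0.448 12.217]
rotvec [-0.0006 -0.0013  0.0193]
[ 582.5 -285.3  192.2] [-1.7997e+02 -7.0000e-02  1.0680e+02] j6 -47.4 F [ 0.05 -0.55 -3.1 ] T [ 0.021  0.007 -0.017] t 18.72
carving_mid [(array([736., 144.,  46.]), 0.63), (array([ 581., -286.,  194.]), 0.56)]
tray [(array([ 574., -242.,   -0.]), 0.94)]
finished_mid [(array([ 544., -172.,   49.]), 0.66)]
carving_mid [(array([738., 149.,  43.]), 0.88), (array([556., 193.,  63.]), 0.44)]
tray [(array([ 577., -242.,   -1.]), 0.75)]
finished_mid [(array([ 543., -172.,   50.]), 0.62), (array([619., 207.,  64.]), 0.26)]
```

View pics/c5.png

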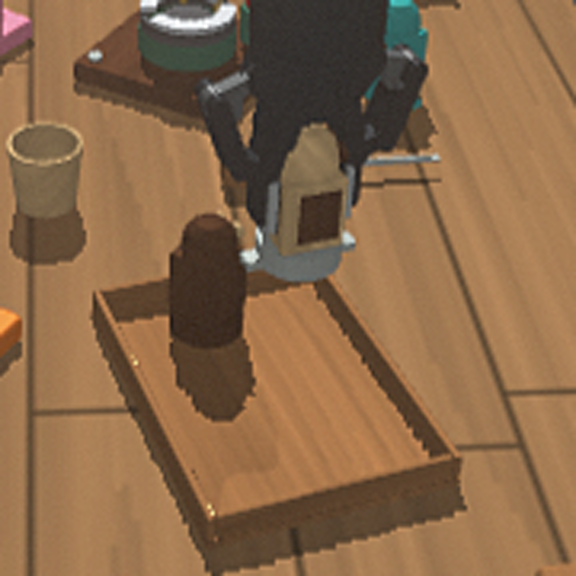

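The owl hangs over the free half of the tray, with the dark owl at crop (208,280) well aside. Lowering.

```bash
python3 -m handwheel '[[-0.3,-0.1,0.25,1,0,0,0.01],[-0.3,-0.1,0.25,2,0,0,0.01],[-0.3,0,0,2,0,0,0],[-0.3,0,0,2,0,0,0],[-0.3,0,0,2,0,0,0],[-0.3,0,0,1.5,0,0,0],[-0.3,0,0,1,0,0,0],[-0.3,0,0,0.5,0,0,0],[-0.3,0,0,0.4,0,0,0],[-0.3,0,0,0,0,0,0]]' >/dev/null; python3 t.py
python3 -m handwheel '[[-0.3,0,0,0.2,0,0,0],[-0.3,0,0,0.2,0,0,0],[-0.3,0,0,0.2,0,0,0],[-0.3,0,0,0.2,0,0,0],[-0.3,0,0,0.2,0,0,0],[-0.3,0,0,0.2,0,0,0],[-0.3,0,0,0.2,0,0,0],[-0.3,0,0,0,0,0,0]]' >/dev/null; python3 t.py
python3 -m handwheel '[[-0.3,0,0,0.1,0,0,0],[-0.3,0,0,0.1,0,0,0],[-0.3,0,0,0.1,0,0,0],[-0.3,0,0,0,0,0,0]]' >/dev/null; python3 t.py
```

```text
yaw 105.64 T 0.017 F [ 0.3  0.2 -2.7] gap 39.94 z 68.61
yaw 105.64 T 0.053 F [-0.9 -0.1 -2.8] gap 39.65 z 54.12
yaw 105.64 T 0.028 F [ 0.5 -0.2 -2.4] gap 39.78 z 51.59
```

```bash
python3 -m handwheel '[[-0.3,0,0,0.06,0,0,0],[-0.3,0,0,0.06,0,0,0],[-0.3,0,0,0,0,0,0]]' >/dev/null; python3 t.py
python3 -m handwheel '[[-0.3,0,0,0.05,0,0,0],[-0.3,0,0,0.05,0,0,0],[-0.3,0,0,0,0,0,0]]' >/dev/null; python3 t.py
```

```text
yaw 105.64 T 0.050 F [ 1.   0.1 -2.2] gap 39.69 z 50.53
yaw 105.64 T -0.008 F [-0.7  0.1 -2.7] gap 39.84 z 49.45
```

```bash
python3 -m handwheel '[[-0.3,0,0,0.05,0,0,0],[-0.3,0,0,0,0,0,0]]' >/dev/null; python3 t.py
python3 -m handwheel '[[-0.3,0,0,0.05,0,0,0],[-0.3,0,0,0,0,0,0]]' >/dev/null; python3 t.py
```

```text
yaw 105.64 T 0.000 F [ 0.4  0.2 -2.4] gap 39.90 z 48.97
yaw 105.64 T -0.045 F [-0.4  0.4 -3.7] gap 39.80 z 48.51
```

```bash
python3 -m handwheel '[[-0.3,0,0,0.05,0,0,0],[-0.3,0,0,0,0,0,0],[-0.3,0,0,0,0,0,0]]' >/dev/null; python3 t.py
python3 -m handwheel '[[-0.3,0,0,0.05,0,0,0],[-0.3,0,0,0,0,0,0],[-0.3,0,0,0,0,0,0]]' >/dev/null; python3 t.py
```

```text
yaw 105.64 T 0.014 F [-1.7  0.6 -0.5] gap 40.09 z 48.39
yaw 105.64 T 0.037 F [-3.9  1.3  6. ] gap 39.91 z 48.35
```

Contact at 48.4. I'll ease off and open slowly.

```bash
python3 -m handwheel '[[-0.3,0,0,-0.05,0,0,0],[-0.1,0,0,0,0,0,0],[-0.05,0,0,0,0,0,0],[0,0,0,0,0,0,0],[0.05,0,0,0,0,0,0],[0.1,0,0,0,0,0,0],[0.2,0,0,0,0,0,0],[0.4,0,0,0,0,0,0],[0.7,0,0,0,0,0,0],[0.8,0,0,0,0,0,0],[0.8,0,0,0,0,0,0]]' 20
python3 -m handwheel '[[0.8,0,0,-0.3,0,0,0],[0.8,0,0,-0.8,0,0,0],[0.8,0,0,-1.5,0,0,0],[0.8,0,0,-2.5,0,0,0],[0.8,0,0,-2.5,0,0,0],[0.8,0,0,-2.5,0,0,0],[0.8,0,0,-2.5,0,0,0],[0.8,0,0,-2.5,0,0,0],[0.8,0,0,0,0,0,0]]'
python3 - <<'E'
from h import *
p=snapshot('side')
for q in ('carving_mid','tray','finished_mid'): print(q,[(np.round(d['location']),d['conf']) for d in place_of(p,q)][:3])
a=p['image'][170:350,220:400]
cv2.imwrite('pics/c6.png',cv2.resize(a,None,fx=3.2,fy=3.2,interpolation=cv2.INTER_CUBIC)[:,:,::-1])
E
```

```text
time: 23.2
tool_pos: [588.3, -286.8, 48.1]
tcp_rot: [180.0, 0.0, 105.6]
ft_force: [-1.1, -0.5, 0.3]
finger_gap: 76.9
grip_force: 0.0
time: 23.95
tool_pos: [591.2, -288.5, 208.5]
tcp_rot: [179.5, 0.5, 105.6]
ft_force: [0.5, 0.7, 2.1]
finger_gap: 76.7
grip_force: 0.0
carving_mid [(array([ 587., -287.,   49.]), 0.95), (array([734., 143.,  51.]), 0.55)]
tray [(array([ 569., -239.,    1.]), 0.63)]
finished_mid [(array([ 542., -172.,   45.]), 0.68)]
```

View pics/c6.png

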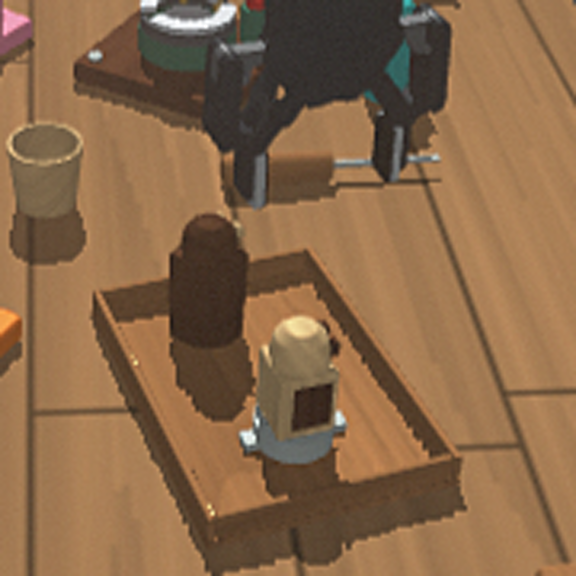

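The light owl stands upright in the tray's free half at crop (298,390). The dark owl, cup and chisel haven't moved, and the gripper is clear.

```bash
python3 -m handwheel '[[0.8,0,0,0,0,0,0],[0.8,0,0,0,0,0,0],[0.8,0,0,0,0,0,0]]' >/dev/null; python3 -c "
from bench import hand_in
print(hand_in())"
```

```text
the job is handed in; nothing more can be done
None
```

The job is handed in (no verdict came back): the button was pushed fully in, the owl was twisted free and lifted off without forcing, and it now stands upright in the free half of the tray, with nothing else visibly disturbed.

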